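# Put the balance bike's kickstand down and hold the frame plumb

### The arm

A 7-joint arm with a two-finger parallel gripper is mounted at the origin on the work surface. World frame = base frame: x ahead of the robot, y to its left, z up, the work surface at z = 0. Lengths are in mm, angles in rad, forces in N, time in s.
With the tool pointing down it reaches from about 400 to 875 mm from the base axis. Payload 4.4 kg.
Tool frame: the origin (TCP) lies on the centre line of the jaws, within the pads' length; the fingertips stand 8 mm ahead of it and the grasp point (between the pads) lies 11 mm behind it; x points along the fingers, z is the direction in which the jaws open and shut, and the axes are right-handed (so a half turn about x gives the same grasp; the last joint's range is limited). The gripper opens to 85 mm and grips with 20 to 120 N. Pads are 22 mm wide; open, the fingers measure 114 mm over their backs; the gripper's body (76 mm by 85 mm) begins 54 mm behind the grasp point. The pads swing forward as they close: fully open they stand 13 mm farther back than shut.
Start: joints at [1.153, 0.628, 0.038, 1.517, -0.027, 0.996, -0.02], TCP at [224.01, -610.194, 239.313] pointing down, gripper open.
Joint ranges: [-3.06, 3.06], [-0.37, 2.12], [-1.25, 1.32], [0.18, 2.47], [-1.1, 4.24], [0.23, 1.98], [-2.94, 2.94]. Speed limits (rad/s): [2.57, 2.57, 3.14, 3.14, 3.14, 3.14, 3.14].

### API

Orientations are given as [roll, pitch, yaw] about the fixed x, y, z axes, in that order (R = Rz(yaw) Ry(pitch) Rx(roll)).
In Python, from cell import ctrl, get_image, camera_params gives the robot as it stands. The module is installed in compiled form; this text tells all that it offers.
- The arm moves only by the shell command python3 -m handwheel 'ROWS'. ROWS is text: rows parted by semicolons, each of 7 numbers parted by spaces: the opening, from -1 (shut) to 1 (fully open), then the shift along the tool's x, y, z in mm, then the turn, a rotation vector about the tool's x, y, z in rad. In form: grip x y z wx wy wz; .... A call has 1 to 10 rows; each row shifts and turns the pose as measured when the row begins, along the tool's axes as they then stand; what a row does not reach is not made up. A row lasts 1/10 s, in which the tool goes at most 50 mm and 8.59 degrees, less where a joint would pass 70% of its speed; a pose out of reach is approached as far as the arm can. A call with a gripper value outside its range is refused whole. The fingers move at their own pace and stop on an object; the grip force is fixed at half the most. Time passes only in rows, so rows that do not move let the fingers close. It gives the time, the measured TCP pose, the force and the opening at its end, in the units of the state.
- ctrl.read_state(): the state, without advancing time (a new reading comes with each control period).
- get_image(name): name is "scene" or "top" or "wrist"; returns the picture (480x640x3 uint8, blue, green, red); there is no depth.
- camera_params(name): a dict with "fx", "fy", "cx", "cy" (pixels), "eye" and "orientation" of the camera in the world. Camera axes: x right, y up, looking along -z (the intrinsics and any distortion apply to the point x, -y, -z); pixel columns grow to the right and rows downward; lengths in mm; the calibration is good to about 2 mm. A picture is of the moment at which its call begins: read the wrist's pose just before it. camera_params takes no time and is no camera call; for the wrist camera it gives the pose at the moment of the call.
- ctrl.finish_job(): hands the job in, once; it reports no verdict.
The state is a dict: "clock": time; "qpos": joint angles; "qd": joint speeds; "tau": joint torques, N m; "eef_pos": TCP position; "tool_rot": TCP orientation; "force": force on the tool from outside, world axes, zero at the start; "torque": the same for the moment, N m; "width": finger opening in mm.
Only numpy, scipy, OpenCV 4.12 (cv2) and the standard library are available. Lean on these libraries where they do the work, as an engineer would, in place of code of your own. Each camera call takes 0.05 s, during which the arm holds its last target.

### The job

The rear half of a plywood balance bike leans in its assembly dock with its kickstand folded up along the wheel. Push the kickstand down past its over-centre spring until it stays fully down, then grip the frame by the flat saddle tab at its top and bring the bike upright in the dock, with the wheel still down in its slot and the nose on its rest. Finish while still holding it upright by the tab, so that a colleague can measure the gap under the stand's foot; let the mallet, kit box, flask and screwdriver be.

Things in the scene. Friction and masses are not known exactly. Their poses are not given: they have to be found in the camera images.
- dock: Fixed plywood dock. Origin on the bench below the tyre's place; x forward along the bike (wheel to nose), y to the bike's left (kickstand side), z up. Base board 430 x 120 x 12 mm, x -140 to +290. Bike upright: frame origin at dock (0, 0, 12) mm, axes the same. The slot is wider than the tyre: the bike leans about 0.12 rad to its left on the cheek and falls back there when let go.
- slot (a point): Middle of the wheel slot's mouth, at dock (0, 0, 82) mm: between the tops of two upright plywood cheeks, 200 mm long, 9 mm thick, inner faces at dock y = +27 and -27 mm. 10 mm strips and 14 mm chocks on the board keep the tyre's bottom in the middle. Axes of the dock.
- nose_rest (a point): Middle of the notch floor of the upright that carries the frame's nose, at dock (265, 0, 102) mm; horns on both sides rise to 132 mm above the bench, 28 mm apart. Axes of the dock.
- frame: Loose rear half of the balance bike, 0.85 to 1.05 kg in all: 18 mm plywood plank in the mid-plane with a low nose in front and the saddle tab on top; plywood stays beside the wheel (outer faces 36 mm from the mid-plane); black-tyred wheel 250 mm in diameter, 40 mm wide. Origin at the tyre's lowest point, x forward, y to the bike's left, z up along the bike (vertical when upright).
- saddle_tab (a point): Centre of the saddle tab, a flat plywood tab on top of the frame: 100 mm along the bike, 18 mm thick across it, 52 mm high, free above and on both sides. At (120, 0, 288) mm from the frame's origin, so 300 mm above the bench when upright. Axes of the frame. Taken from above, closing across the bike.
- hub (a point): Centre of the wheel hub, (0, 0, 125) mm from the frame's origin; axes of the frame.
- stand_pivot (a point): Kickstand pivot left of the hub, (-12, 58, 114) mm from the frame's origin; axes of the frame. The leg's direction from here, in the frame's axes, for joint value q: cos(q - 0.14) * (-1, 0, 0) + sin(q - 0.14) * (0, 0.292, -0.956): folded up it points backward along the wheel, rising 8 degrees; fully down it points down, some 17 degrees outward and 15 degrees forward.
- stand_foot (a point): Centre of the round rubber foot (18 mm thick) at the end of the kickstand leg, 107 mm from the pivot; moves with the leg, a 12 mm round aluminium bar. Fully down it hangs clear of the bench, by about 8 mm in the lean and 18 mm upright.
- kickstand (a joint): Angle of the kickstand, rad: 0 folded up at its stop, 1.97 fully down at its stop. A spring holds it at either end: below about 0.95 it pushes the leg back up, above that it snaps the leg down by itself. Starting it down takes 3 to 4 N pushed down near the foot.
- mallet: Bystander: mallet with a white plastic head (62 mm diameter, 90 mm long) and a 22 mm wooden handle 225 mm long, lying down. Origin under the head.
- kit_box: Bystander: open plywood kit box 180 x 120 x 60 mm. Origin under its centre.
- flask: Bystander: dark blue vacuum flask with a steel collar and dark cup, 70 mm diameter, 230 mm tall. Origin under its centre.
- screwdriver: Bystander: black-handled screwdriver 200 mm long, lying down. Origin under its middle.

How it is judged:
By the outcome, as a careful person would: the job done as asked, in the order asked, and still so for the second after the job is handed in, while the arm keeps its last pose, push and grip.
It also fails if it takes over 45 s, if anything falls off the work surface, if the arm or the gripper's body presses on something with over 40 N, if the wrist force passes 120 N, or if a joint passes its speed limit or range.

## Working session

There is one attempt and no reset: what is moved stays moved. The work goes in short steps, Python scripts to look and compute and a shell command to move; the robot and the scene stay as the last step left them, time stands still between calls to the robot, and variables do not carry over. Pictures are saved under pics/ and viewed, and the job is handed in when it is done.

```bash
mkdir -p pics; cat > h.py <<'E'
import numpy as np, cv2
from cell import ctrl,get_image,camera_params
E
python3 - <<'E'
from h import *
for n in ("scene","top"):
    cv2.imwrite(f"pics/{n}0.png",get_image(n)); print(n,camera_params(n))
print(ctrl.read_state())
E
```

```text
scene {'fx': 615.345088803842, 'fy': 615.345088803842, 'cx': 328.02820885188174, 'cy': 232.86116880286562, 'eye': array([ 421.5800217 , -429.39297102, 1593.74105267]), 'orientation': array([ 3.26152067e-01,  2.25415634e-04, -3.29544284e-01])}
top {'fx': 435.1793863186321, 'fy': 435.1793863186321, 'cx': 324.2905331270672, 'cy': 241.1439337014598, 'eye': array([ 415.19702702,   13.36436029, 1202.57435419]), 'orientation': array([ 0.15845859, -0.00452962, -1.59801211])}
{'clock': 0.1, 'qpos': array([ 1.15320862,  0.62925295,  0.03844839,  1.51828079, -0.02700023,
        0.99632345, -0.02000692]), 'qd': array([ 2.52011929e-04, -1.01576599e-03,  1.07066702e-03, -1.38373637e-03,
        2.13357374e-05, -5.35090664e-04, -1.15333763e-03]), 'tau': array([ 3.71482849e-03, -5.64539552e+01,  1.23096831e+00, -1.93973690e+01,
        1.13748774e-02,  5.50371260e-03, -2.66792011e-05]), 'eef_pos': array([ 223.80768353, -609.65587616,  238.47746758]), 'tool_rot': array([-3.13008561,  1.56904982,  1.9340808 ]), 'force': array([-0.04232012, -0.53062744, -1.05087646]), 'torque': array([ 0.04127188,  0.05086428, -0.01796699]), 'width': 84.97277844191773}
```

View pics/scene0.png

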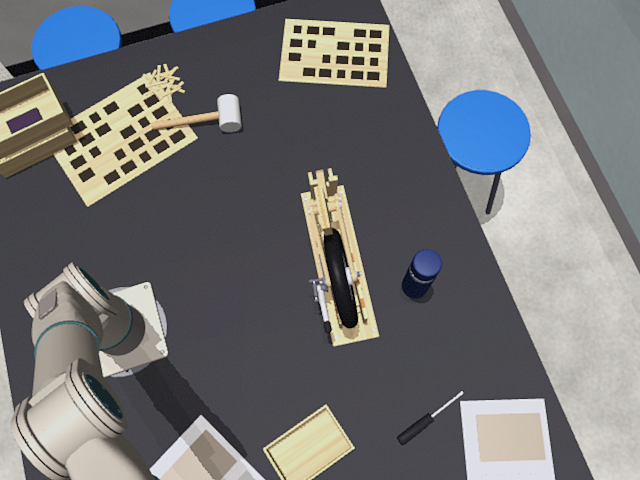

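View pics/top0.png

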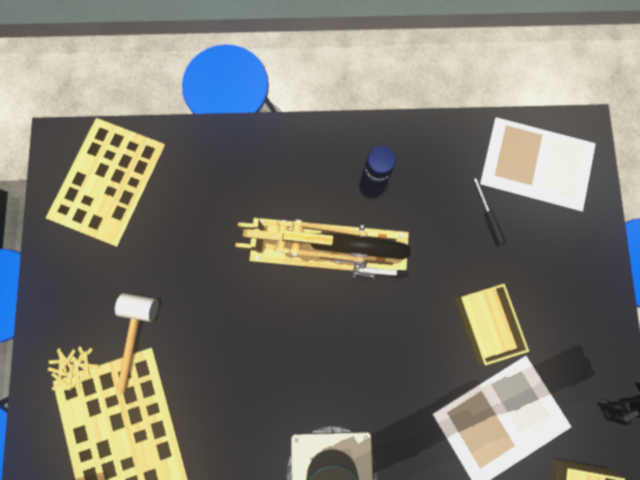

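The bench, seen from both cameras: the bike's nose points roughly to world +y, and the stand side faces the robot (top ~(375,271), scene ~(322,305)). I'll zoom in next.

```bash
python3 - <<'E'
from h import *
t=cv2.imread("pics/top0.png")[205:290,225:420]; cv2.imwrite("pics/t0z.png",cv2.resize(t,None,fx=4,fy=4,interpolation=cv2.INTER_CUBIC))
t=cv2.imread("pics/scene0.png")[160:355,280:400]; cv2.imwrite("pics/s0z.png",cv2.resize(t,None,fx=3,fy=3,interpolation=cv2.INTER_CUBIC))
E
```

```text
(no output)
```

View pics/t0z.png

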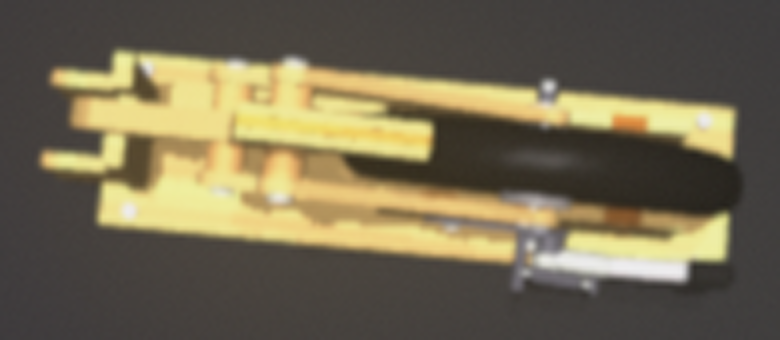

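View pics/s0z.png

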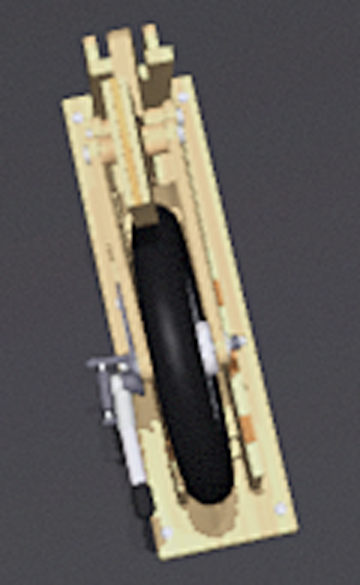

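```bash
cat >> h.py <<'E'
from scipy.spatial.transform import Rotation as R
def ray(n,uv,p=None):
    p=p or camera_params(n)
    M=R.from_euler('xyz',p['orientation']).as_matrix()
    d=M@np.array([(uv[0]-p['cx'])/p['fx'],-(uv[1]-p['cy'])/p['fy'],-1.])
    return np.array(p['eye']),d
def onz(n,uv,z,p=None):
    e,d=ray(n,uv,p); return e+d*(z-e[2])/d[2]
def proj(n,X,p=None):
    p=p or camera_params(n)
    c=R.from_euler('xyz',p['orientation']).as_matrix().T@(np.asarray(X,float)-p['eye'])
    return np.array([p['cx']-p['fx']*c[0]/c[2],p['cy']+p['fy']*c[1]/c[2]])
def tri(a,b):
    A=[];B=[]
    for n,uv in (a,b):
        e,d=ray(n,uv); d/=np.linalg.norm(d); Q=np.eye(3)-np.outer(d,d); A.append(Q);B.append(Q@e)
    return np.linalg.lstsq(np.vstack(A),np.hstack(B),rcond=None)[0]
E
python3 - <<'E'
from h import *
np.set_printoptions(precision=1,suppress=True)
T=lambda u,v:(225+(u-1.5)/4,205+(v-1.5)/4)
S=lambda u,v:(280+(u-1)/3,160+(v-1)/3)
for n,f,c in (("top",T,[(98,224),(728,262),(735,107),(117,60)]),("scene",S,[(62,100),(160,558),(298,528),(190,77)])):
    P=[onz(n,f(*x),12) for x in c]
    for p in P: print(n,p)
    for i in range(4): 
        d=P[i]-P[i-1]; print(np.hypot(*d[:2]),np.arctan2(d[1],d[0]))
# tab ends
print('tab rear top',tri(("top",T(433,136)),("scene",S(146,207))))
print('tab front top',tri(("top",T(235,124)),("scene",S(119,80))))
print('foot',tri(("top",T(715,276)),("scene",S(143,505))))
print('leg start',tri(("top",T(540,258)),("scene",S(120,378))))
E
```

```text
top [556.5 210.8  12. ]
top [ 518.8 -220.8   12. ]
top [ 626.6 -231.9   12. ]
top [671.2 197.6  12. ]
115.4896091610216 3.026708881775177
433.298294029031 -1.6580184328543734
108.36678012307674 -0.10206312000722839
431.7705053776609 1.4671513756612815
scene [559.5 212.3  12. ]
scene [ 507.9 -215.1   12. ]
scene [ 628.  -229.2   12. ]
scene [679.1 195.7  12. ]
120.77086371158492 3.0040395353623373
430.4377695619345 -1.690791661590052
120.93517175346813 -0.11687221109639323
427.93975379506065 1.4512270639830087
tab rear top [563.1 -12.1 317.1]
tab front top [574.8  90.6 313.5]
foot [ 500.9 -188.   135.3]
leg start [516.5 -81.9 124.6]
```

Cross-checks agree. Dock origin is about (584.7, -83.6) with yaw about 1.452. The predicted leaning foot is (503,-193,133) and I measured (501,-188,135). Next I'll plan the push with a tilted, closed gripper from the robot's side.

```bash
cat >> h.py <<'E'
np.set_printoptions(precision=3,suppress=True)
from scipy.linalg import logm,expm
YAW=1.452; O=np.array([584.7,-83.6,0]); DR=R.from_euler('z',YAW).as_matrix()
def dock(p): return O+DR@np.asarray(p,float)
def fr(p,roll=0.12): # frame pt -> dock, leaning roll to left
    return np.array([0,0,12])+R.from_euler('x',-roll).apply(p)
def leg(q,r,roll=.12):
    return dock(fr(np.array([-12,58,114])+r*(np.cos(q-.14)*np.array([-1,0,0])+np.sin(q-.14)*np.array([0,.292,-.956])),roll))
def cur():
    s=ctrl.read_state(); T=np.eye(4);T[:3,:3]=R.from_euler('xyz',s['tool_rot']).as_matrix();T[:3,3]=s['eef_pos'];return T,s
def rows(Tt,N=None,T=None):
    T0=cur()[0] if T is None else T
    D=np.linalg.inv(T0)@Tt
    ang=np.linalg.norm(R.from_matrix(D[:3,:3]).as_rotvec()); dist=np.linalg.norm(D[:3,3])
    if N is None: N=int(np.ceil(max(ang/.14,dist/45,1)))
    d=np.real(expm(np.real(logm(D))/N))
    print('N',N,'dist %.1f ang %.3f'%(dist,ang),'row:',d[:3,3],R.from_matrix(d[:3,:3]).as_rotvec())
    return Tt
def pushT(q,r=92,tau=np.radians(45),back=4,gap=17,s=1):
    h=-DR[:,1]; f=np.sin(tau)*h-np.cos(tau)*np.array([0,0,1]); n=-np.cos(tau)*h-np.sin(tau)*np.array([0,0,1])
    z=s*DR[:,0]; M=np.column_stack([f,np.cross(z,f),z]); T=np.eye(4);T[:3,:3]=M;T[:3,3]=leg(q,r)-gap*n+back*f; return T
E
python3 - <<'E'
from h import *
T,s=cur(); print(T)
for sg in (1,-1):
    A=pushT(0,s=sg,gap=70); A[2,3]+=60
    print(sg,A[:3,3]); rows(A)
for q in (0,.5,.95,1.1): print(q,leg(q,92),pushT(q)[:3,3])
E
```

```text
[[  -0.001    0.939    0.345  223.808]
 [   0.002    0.345   -0.939 -609.656]
 [  -1.      -0.      -0.002  238.477]
 [   0.       0.       0.       1.   ]]
1 [ 555.947 -184.     237.54 ]
N 20 dist 539.9 ang 2.708 row: [-5.797 28.106 22.883] [-0.125 -0.052 -0.012]
-1 [ 555.947 -184.     237.54 ]
N 12 dist 539.9 ang 0.910 row: [ 10.913  31.547 -31.606] [ 0.037 -0.016  0.064]
0 [ 503.989 -177.798  130.87 ] [ 518.734 -179.558  140.063]
0.5 [ 496.699 -171.895   86.344] [ 511.443 -173.655   95.536]
0.95 [ 493.423 -148.675   52.663] [ 508.167 -150.434   61.856]
1.1 [ 493.166 -137.898   44.071] [ 507.911 -139.658   53.263]
```

```bash
python3 - <<'E'
from h import *
A=pushT(0,s=-1); A[:3,3]+=[-40,0,100]; print(A[:3,3]); rows(A)
E
```

```text
[ 478.734 -179.558  240.063]
N 12 dist 500.0 ang 0.910 row: [  8.37   25.509 -32.851] [ 0.037 -0.016  0.064]
```

```bash
python3 -m handwheel '-1 8.4 25.5 -32.9 .037 -.016 .064;-1 8.4 25.5 -32.9 .037 -.016 .064;-1 8.4 25.5 -32.9 .037 -.016 .064;-1 8.4 25.5 -32.9 .037 -.016 .064;-1 8.4 25.5 -32.9 .037 -.016 .064;-1 8.4 25.5 -32.9 .037 -.016 .064;-1 8.4 25.5 -32.9 .037 -.016 .064;-1 8.4 25.5 -32.9 .037 -.016 .064'
python3 - <<'E'
from h import *
print(cur()[1]['qpos'])
A=pushT(0,s=-1); A[:3,3]+=[-40,0,100]; rows(A)
E
```

```text
clock: 0.9
eef_pos: [367.3, -316.3, 213.3]
tool_rot: [1.501, 1.068, -0.017]
force: [1.1, 0.9, 0.5]
width: 0.2
[ 1.269  0.403 -0.462  2.303 -0.979  0.237  0.284]
N 4 dist 178.4 ang 0.327 row: [  9.432  26.789 -34.511] [ 0.038 -0.018  0.07 ]
```

```bash
python3 -m handwheel '-1 9.4 26.8 -34.5 .038 -.018 .07;-1 9.4 26.8 -34.5 .038 -.018 .07;-1 9.4 26.8 -34.5 .038 -.018 .07;-1 9.4 26.8 -34.5 .038 -.018 .07'
python3 - <<'E'
from h import *
print(cur()[1]['qpos'])
A=pushT(0,s=-1); A[:3,3]+=[-40,0,100]; rows(A)
E
```

```text
clock: 1.3
eef_pos: [472.2, -210.5, 324.8]
tool_rot: [1.671, 0.894, 0.001]
force: [1.0, -0.7, -0.2]
width: -0.2
[ 1.17   0.204 -0.67   2.281 -1.099  0.233 -0.097]
N 3 dist 90.5 ang 0.135 row: [ 22.537 -17.768  -9.313] [-0.004 -0.025  0.038]
```

```bash
cat >> h.py <<'E'
def fk(q,L=172.,base=0):
    T=np.eye(4);T[:3,:3]=R.from_euler('z',base).as_matrix(); pi=np.pi
    for (al,a,d),t in zip([(0,0,267),(-pi/2,0,0),(pi/2,0,293),(pi/2,52.5,0),(pi/2,77.5,342.5),(pi/2,0,0),(-pi/2,76,97)],q):
        ca,sa,c,s_=np.cos(al),np.sin(al),np.cos(t),np.sin(t)
        T=T@np.array([[c,-s_,0,a],[s_*ca,c*ca,-sa,-d*sa],[s_*sa,c*sa,ca,d*ca],[0,0,0,1]])
    T[:3,3]+=T[:3,2]*L
    return T
E
python3 - <<'E'
from h import *
q=[1.153,0.628,0.038,1.517,-0.027,0.996,-0.02]
print(fk(q)); 
T,s=cur(); print(fk(s['qpos'])); print(T)
E
```

```text
[[  0.341   0.939  -0.04  217.511]
 [  0.934  -0.343  -0.099 533.738]
 [ -0.106  -0.003  -0.994  42.203]
 [  0.      0.      0.      1.   ]]
[[ -0.455  -0.278   0.846 464.276]
 [  0.837  -0.458   0.3   369.225]
 [  0.304   0.844   0.442 936.792]
 [  0.      0.      0.      1.   ]]
[[   0.626    0.776   -0.077  472.187]
 [   0.001   -0.099   -0.995 -210.537]
 [  -0.78     0.623   -0.063  324.794]
 [   0.       0.       0.       1.   ]]
```

```bash
cat > fit.py <<'E'
from h import *
from scipy.optimize import least_squares
import itertools
D=[([1.15320862,0.62925295,0.03844839,1.51828079,-0.02700023,0.99632345,-0.02000692],[223.808,-609.656,238.477],[-3.13008561,1.56904982,1.9340808]),
([1.269,.403,-.462,2.303,-.979,.237,.284],[367.3,-316.3,213.3],[1.501,1.068,-.017]),
([1.17,.204,-.67,2.281,-1.099,.233,-.097],[472.2,-210.5,324.8],[1.671,.894,.001])]
ax=lambda a,t:R.from_euler(a,t).as_matrix()
def fkg(q,p,sg):
    H,L1,a1,L2,a2,L3,a3=p[:7]; b=p[7]; 
    M=ax('z',b+sg[0]*q[0]); x=np.array([0,0,H])
    M=M@ax('y',q[1])@ax('z',sg[1]*q[2]); x=x+M@[a1,0,L1]
    M=M@ax('y',q[3])@ax('z',sg[2]*q[4]); x=x+M@[a2,0,L2]
    M=M@ax('y',q[5])@ax('z',sg[3]*q[6]+p[8]); x=x+M@[a3,0,L3] if False else x+M@np.array([0,0,L3])
    return x,M
def main():
    best=[]
    for sg in itertools.product((1,-1),repeat=4):
        def res(p):
            r=[]
            for q,x,e in D:
                X,M=fkg(q,p,sg); W=R.from_euler('xyz',e).as_matrix()
                W=np.column_stack([-W[:,2],W[:,1],W[:,0]])
                r+=list(X-x)+list(300*(M-W).ravel())
            return r+list(.02*np.array(p[[2,4]]))
        for b in (0,3.14,-1.57,1.57):
          for c in (0,1.57,3.14,-1.57):
            s=least_squares(res,[300,330,0,330,0,250,0,b,c]); best.append((s.cost,sg,s.x))
    best.sort(key=lambda t:t[0])
    for b in best[:4]: print(b)
if __name__=="__main__": main()
E
python3 fit.py
```

```text
(np.float64(77.21503615969365), (-1, -1, -1, -1), array([ 355.078,  452.099,   82.204,  387.587,   13.403,  211.836,
       1797.155,   -0.03 ,   -0.026]))
(np.float64(77.21503615969398), (-1, -1, -1, -1), array([  355.078,   452.099,    82.204,   387.587,    13.403,   211.836,
       13960.749,    -0.03 ,    -0.026]))
(np.float64(77.21503615970063), (-1, -1, -1, -1), array([ 355.078,  452.099,   82.204,  387.587,   13.403,  211.836,
       3439.785,   -0.03 ,   -0.026]))
(np.float64(77.21503615970668), (-1, -1, -1, -1), array([  355.078,   452.099,    82.204,   387.587,    13.403,   211.836,
       55414.103,    -0.03 ,    -0.026]))
```

```bash
python3 - <<'E'
from fit import *
sg=(-1,)*4
def X(q,p):
    M=ax('z',-q[0]); x=np.array([0,0,p[0]])
    M=M@ax('y',q[1]); x=x+M@[0,p[5],0]; M=M@ax('z',-q[2]); x=x+M@[p[2],0,p[1]]
    M=M@ax('y',q[3])@ax('z',-q[4]); x=x+M@[p[6],p[7],p[3]]
    M=M@ax('y',q[5])@ax('z',-q[6]); x=x+M@[0,0,p[4]]
    return x,M
for q,x,e in D:
    W=R.from_euler('xyz',e).as_matrix();W=np.column_stack([-W[:,2],W[:,1],W[:,0]])
    print(R.from_matrix(X(q,np.zeros(8))[1].T@W).as_rotvec())
s=least_squares(lambda p:np.r_[np.concatenate([X(q,p)[0]-x for q,x,e in D]),.03*p[[2,5,6,7]],.01*(p[[0,1,3,4]]-[350,420,380,250])],[350,400,0,380,250,0,0,0]); print(s.x,s.cost,s.fun)
E
```

```text
[-0. -0.  0.]
[-0.    -0.001  0.   ]
[0. 0. 0.]
[350.335 533.699  23.304 373.206 331.513 -20.986  -6.21   -6.289] 1.4803259265633817 [ 0.065  0.002 -0.018 -0.154  0.055  0.026  0.104 -0.017 -0.008  0.699
 -0.63  -0.186 -0.189  0.003  1.137 -0.068  0.815]
```

```bash
cat >> h.py <<'E'
def log():
    s=ctrl.read_state(); open('log.txt','a').write(repr([list(map(float,s[k])) for k in ('qpos','eef_pos','tool_rot')])+"\n")
E
python3 - <<'E'
from h import *
log()
A=pushT(0,s=-1,tau=np.radians(20)); A[:3,3]=[470,-200,240]; rows(A,6)
E
```

```text
N 6 dist 85.5 ang 0.332 row: [11.961 -7.763 -1.163] [ 0.001 -0.013 -0.054]
```

```bash
python3 -m handwheel '-1 12 -7.8 -1.2 0 -.013 -.054;-1 12 -7.8 -1.2 0 -.013 -.054'; python3 -c "
from h import *;log()"; python3 -m handwheel '-1 12 -7.8 -1.2 0 -.013 -.054;-1 12 -7.8 -1.2 0 -.013 -.054;-1 12 -7.8 -1.2 0 -.013 -.054;-1 12 -7.8 -1.2 0 -.013 -.054'
python3 - <<'E'
from h import *
log();print(cur()[1]['qpos'])
A=pushT(0,s=-1,tau=np.radians(20)); A[:3,3]=[470,-200,240]; rows(A,6)
E
```

```text
clock: 1.5
eef_pos: [477.2, -203.0, 302.0]
tool_rot: [1.646, 0.993, -0.023]
force: [-1.6, -1.0, -0.2]
width: 0.2
clock: 1.9
eef_pos: [472.6, -195.8, 244.2]
tool_rot: [1.54, 1.219, -0.138]
force: [0.1, -0.6, -0.3]
width: -0.0
[ 0.334  0.304  0.08   2.192 -0.368  0.326 -0.942]
N 6 dist 6.5 ang 0.015 row: [ 0.55  -0.567  0.739] [ 0.002  0.001 -0.   ]
```

```bash
cat > fit2.py <<'E'
from fit import *
import ast
D=D[:2]+[tuple(ast.literal_eval(l)) for l in open('log.txt')]
def X(q,p):
    M=ax('z',-q[0]); x=np.array([0,0,p[0]])
    M=M@ax('y',q[1]); x=x+M@[0,p[5],0]; M=M@ax('z',-q[2]); x=x+M@[p[2],0,p[1]]
    M=M@ax('y',q[3])@ax('z',-q[4]); x=x+M@[p[6],p[7],p[3]]
    M=M@ax('y',q[5])@ax('z',-q[6]); x=x+M@[0,0,p[4]]
    return x,M
def fitp():
    s=least_squares(lambda p:np.r_[np.concatenate([X(q,p)[0]-x for q,x,e in D]),.01*p[[2,5,6,7]],.003*(p[[0,1,3,4]]-[350,420,380,250])],[350,400,0,380,250,0,0,0]); print(s.x,abs(s.fun[:3*len(D)]).max()); return s.x
LO=np.array([-3.06,-.37,-1.25,.18,-1.1,.23,-2.94]);HI=np.array([3.06,2.12,1.32,2.47,4.24,1.98,2.94])
def ik(T,p,q0):
    W=np.column_stack([-T[:3,2],T[:3,1],T[:3,0]])
    def r(q):
        x,M=X(q,p); return np.r_[x-T[:3,3],300*R.from_matrix(M.T@W).as_rotvec(),.3*(q-q0)]
    s=least_squares(r,np.clip(q0,LO+.02,HI-.02),bounds=(LO+.01,HI-.01)); return s.x,np.abs(s.fun[:6]).max()
E
python3 - <<'E'
from fit2 import *
p=fitp(); q0=cur()[1]['qpos']
for tau in (20,25,30,35,40):
    for q in (0,.5,1.1):
        a,e=ik(pushT(q,s=-1,tau=np.radians(tau)),p,q0); print(tau,q,a,round(e,2))
E
```

```text
[337.054 551.681  12.417 370.377 341.707 -18.175  -6.652  -8.09 ] 5.226963341303303
20 0 [ 0.151  0.564  0.253  2.168 -1.09   0.24  -0.298] 9.69
20 0.5 [ 0.171  0.64   0.225  2.146 -1.09   0.24  -0.299] 26.2
20 1.1 [ 0.094  0.714  0.238  2.129 -1.09   0.24  -0.368] 44.11
25 0 [ 0.206  0.544  0.203  2.163 -1.09   0.24  -0.278] 28.24
25 0.5 [ 0.226  0.621  0.177  2.142 -1.09   0.24  -0.275] 44.72
25 1.1 [ 0.134  0.695  0.205  2.126 -1.09   0.24  -0.346] 63.41
30 0 [ 0.275  0.526  0.14   2.159 -1.09   0.24  -0.252] 46.37
30 0.5 [ 0.296  0.604  0.115  2.138 -1.09   0.24  -0.243] 62.65
30 1.1 [ 0.188  0.677  0.16   2.123 -1.09   0.24  -0.318] 82.27
35 0 [ 0.366  0.511  0.057  2.155 -1.09   0.24  -0.217] 63.79
35 0.5 [ 0.389  0.591  0.032  2.134 -1.09   0.24  -0.201] 79.59
35 1.1 [ 0.262  0.661  0.096  2.119 -1.09   0.24  -0.277] 100.28
40 0 [ 0.485  0.503 -0.053  2.15  -1.09   0.24  -0.17 ] 80.03
40 0.5 [ 0.513  0.586 -0.079  2.13  -1.09   0.24  -0.141] 94.76
40 1.1 [ 0.371  0.65   0.003  2.116 -1.09   0.24  -0.218] 116.61
```

```bash
cat >> h.py <<'E'
def push2(q,r=86,tau=35,gap=14,s=1,dy=0):
    t=np.radians(tau); f=np.sin(t)*DR[:,0]-np.cos(t)*np.array([0,0,1]); z=s*DR[:,1]
    T=np.eye(4);T[:3,:3]=np.column_stack([f,np.cross(z,f),z]);T[:3,3]=leg(q,r)-gap*f+DR[:,1]*dy; return T
E
python3 - <<'E'
from fit2 import *
p=fitp(); q0=cur()[1]['qpos']
for s in (1,-1):
  for tau in (25,35,45):
    for q in (0,.5,1.1):
        T=push2(q,s=s,tau=tau); a,e=ik(T,p,q0); print(s,tau,q,T[:3,3],a,round(e,2))
A=push2(0,s=1);A[2,3]+=90; rows(A)
A=push2(0,s=-1);A[2,3]+=90; rows(A)
E
```

```text
[337.054 551.681  12.417 370.377 341.707 -18.175  -6.652  -8.09 ] 5.226963341303303
1 25 0 [ 503.847 -177.756  142.735] [ 0.352  0.715  0.288  1.822 -0.711  0.981 -2.157] 0.0
1 25 0.5 [ 497.031 -172.238  101.112] [ 0.368  0.77   0.259  1.865 -0.759  0.897 -2.09 ] 0.0
1 25 1.1 [ 493.729 -140.459   61.596] [ 0.351  0.816  0.209  1.929 -0.836  0.787 -2.036] 0.0
1 35 0 [ 503.596 -179.855  141.515] [ 0.489  0.782  0.205  1.757 -0.749  1.114 -2.087] 0.0
1 35 0.5 [ 496.781 -174.337   99.892] [ 0.502  0.836  0.181  1.794 -0.782  1.037 -2.025] 0.0
1 35 1.1 [ 493.479 -142.557   60.376] [ 0.486  0.882  0.137  1.86  -0.845  0.927 -1.97 ] 0.0
1 45 0 [ 503.374 -181.711  139.946] [ 0.6    0.864  0.136  1.687 -0.777  1.247 -2.037] 0.0
1 45 0.5 [ 496.559 -176.193   98.323] [ 0.611  0.919  0.116  1.718 -0.797  1.177 -1.981] 0.0
1 45 1.1 [ 493.257 -144.413   58.807] [ 0.595  0.964  0.078  1.782 -0.846  1.072 -1.926] 0.0
-1 25 0 [ 503.847 -177.756  142.735] [ 0.855  0.755 -0.51   1.812 -0.101  0.79   0.4  ] 0.0
-1 25 0.5 [ 497.031 -172.238  101.112] [ 0.873  0.821 -0.541  1.858 -0.038  0.692  0.367] 0.0
-1 25 1.1 [ 493.729 -140.459   61.596] [ 0.852  0.883 -0.574  1.926  0.037  0.562  0.28 ] 0.0
-1 35 0 [ 503.596 -179.855  141.515] [ 0.969  0.851 -0.588  1.746 -0.169  0.89   0.504] 0.0
-1 35 0.5 [ 496.781 -174.337   99.892] [ 0.988  0.919 -0.618  1.786 -0.11   0.799  0.485] 0.0
-1 35 1.1 [ 493.479 -142.557   60.376] [ 0.98   0.986 -0.662  1.856 -0.036  0.669  0.415] 0.0
-1 45 0 [ 503.374 -181.711  139.946] [ 1.052  0.956 -0.643  1.677 -0.224  0.998  0.584] 0.0
-1 45 0.5 [ 496.559 -176.193   98.323] [ 1.068  1.024 -0.665  1.71  -0.172  0.917  0.579] 0.0
-1 45 1.1 [ 493.257 -144.413   58.807] [ 1.066  1.093 -0.712  1.777 -0.106  0.789  0.531] 0.0
N 13 dist 37.1 ang 1.799 row: [ 1.298  0.898 -2.553] [ 0.124  0.017 -0.058]
N 12 dist 37.1 ang 1.580 row: [2.387 2.387 0.491] [-0.115  0.061  0.018]
```

```bash
python3 -m handwheel '-1 0 2 0 -.115 .061 .018;-1 0 2 0 -.115 .061 .018;-1 0 2 0 -.115 .061 .018;-1 0 2 0 -.115 .061 .018;-1 0 2 0 -.115 .061 .018;-1 0 2 0 -.115 .061 .018;-1 0 2 0 -.115 .061 .018;-1 0 2 0 -.115 .061 .018;-1 0 2 0 -.115 .061 .018;-1 0 2 0 -.115 .061 .018'
python3 - <<'E'
from h import *
log();print(cur()[1]['qpos'])
A=push2(0,s=-1);A[2,3]+=60; rows(A,4)
E
```

```text
clock: 2.9
eef_pos: [489.8, -169.8, 248.8]
tool_rot: [1.629, 0.988, 1.319]
force: [0.6, -0.5, -0.2]
width: 0.2
[ 0.994  0.623 -0.582  1.795 -0.292  0.968  0.357]
N 4 dist 50.3 ang 0.186 row: [ 8.817 -7.941  4.181] [-0.042  0.019  0.006]
```

```bash
python3 -m handwheel '-1 8.8 -7.9 4.2 -.042 .019 .006;-1 8.8 -7.9 4.2 -.042 .019 .006;-1 8.8 -7.9 4.2 -.042 .019 .006;-1 8.8 -7.9 4.2 -.042 .019 .006;-1 0 0 0 0 0 0'
python3 - <<'E'
from h import *
log();cv2.imwrite("pics/s1.png",cv2.resize(get_image("scene")[130:380,230:450],None,fx=2.4,fy=2.4))
cv2.imwrite("pics/w1.png",get_image("wrist"))
T,s=cur();print(T[:3,3],s['qpos'])
for q,dz in ((0,60),(0,12)):
    A=push2(q,s=-1);A[2,3]+=dz; rows(A,2)
E
```

```text
clock: 3.4
eef_pos: [504.6, -182.3, 197.5]
tool_rot: [1.571, 0.959, 1.46]
force: [-0.6, 0.6, 0.8]
width: -0.3
[ 504.502 -181.84   199.103] [ 0.974  0.763 -0.595  1.71  -0.202  1.003  0.489]
N 2 dist 3.3 ang 0.007 row: [-0.452  1.458 -0.562] [ 0.003 -0.002 -0.   ]
N 2 dist 45.6 ang 0.007 row: [ 19.204 -12.314  -0.576] [ 0.003 -0.002 -0.   ]
```

View pics/s1.png

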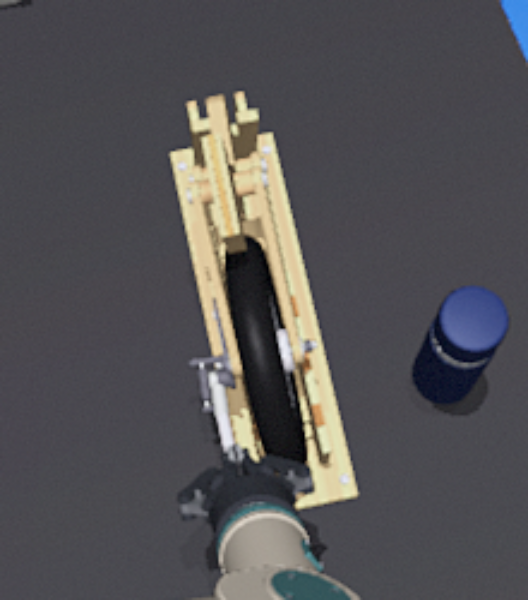

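View pics/w1.png

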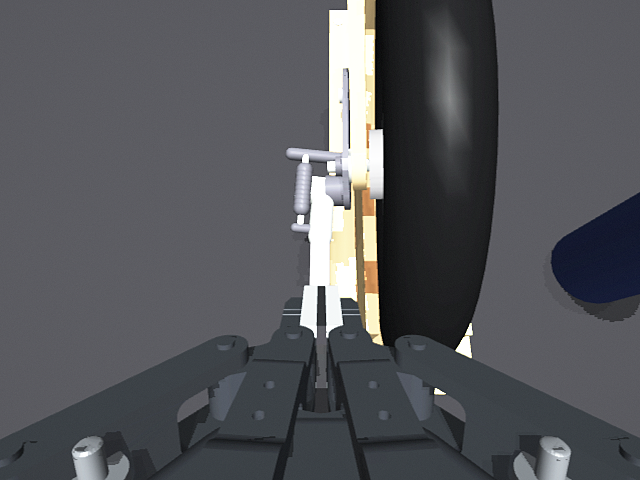

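The wrist view shows the closed tips right over the leg (tips ~(320,300), leg up to (325,190)). The knuckles are wide and near the tyre, so I'll swing the gripper body outward and tilt it more.

```bash
cat >> h.py <<'E'
def push3(q,r=86,tau=45,phi=30,gap=14,dy=0):
    t=np.radians(tau);ph=np.radians(phi); z=-(DR[:,1]*np.cos(ph)+DR[:,0]*np.sin(ph))
    f=np.sin(t)*(np.cos(ph)*DR[:,0]-np.sin(ph)*DR[:,1])-np.cos(t)*np.array([0,0,1])
    T=np.eye(4);T[:3,:3]=np.column_stack([f,np.cross(z,f),z]);T[:3,3]=leg(q,r)-gap*f+DR[:,1]*dy; return T
E
python3 - <<'E'
from fit2 import *
p=fitp(); q0=cur()[1]['qpos']
for phi in (20,30,40):
    for q in (0,.5,1.15):
        T=push3(q,phi=phi); a,e=ik(T,p,q0); print(phi,q,T[:3,3],a,round(e,2))
A=push3(0);A[2,3]+=45; rows(A,4)
E
```

```text
[335.117 550.377  16.837 367.58  337.964 -15.761  -6.363 -10.494] 5.012541872432564
20 0 [ 500.083 -180.717  139.946] [ 1.16   0.89  -0.674  1.908 -0.428  0.676  0.546] 0.0
20 0.5 [ 493.268 -175.199   98.323] [ 1.166  0.965 -0.68   1.939 -0.403  0.589  0.574] 0.0
20 1.15 [ 489.976 -139.812   56.468] [ 1.151  1.051 -0.716  2.012 -0.383  0.432  0.578] 0.0
30 0 [ 498.617 -179.808  139.946] [ 1.227  0.881 -0.741  2.024 -0.524  0.488  0.523] 0.0
30 0.5 [ 491.802 -174.289   98.323] [ 1.242  0.973 -0.762  2.054 -0.478  0.388  0.536] 0.0
30 1.15 [ 488.51  -138.903   56.468] [ 1.201  1.057 -0.761  2.121 -0.612  0.24   0.696] 0.0
40 0 [ 497.331 -178.657  139.946] [ 1.313  0.906 -0.868  2.139 -0.566  0.257  0.444] 0.0
40 0.5 [ 490.515 -173.139   98.323] [ 1.251  0.951 -0.751  2.159 -0.957  0.24   0.89 ] 0.0
40 1.15 [ 487.224 -137.753   56.468] [ 1.181  1.021 -0.693  2.156 -1.09   0.24   1.051] 17.02
N 4 dist 15.5 ang 0.558 row: [ 2.775 -2.183 -1.627] [ 0.102 -0.085  0.042]
```

```bash
sed -i 's/tau=45,phi=30/tau=45,phi=22/' h.py; python3 - <<'E'
from h import *
A=push3(0);A[2,3]+=50; rows(A,4)
E
```

```text
N 4 dist 10.4 ang 0.427 row: [ 1.787 -1.423 -1.257] [ 0.075 -0.063  0.043]
```

```bash
python3 -m handwheel '-1 1.8 -1.4 -1.3 .075 -.063 .043;-1 1.8 -1.4 -1.3 .075 -.063 .043;-1 1.8 -1.4 -1.3 .075 -.063 .043;-1 1.8 -1.4 -1.3 .075 -.063 .043;-1 0 0 0 0 0 0'
python3 - <<'E'
from h import *
log()
T,s=cur();print(T[:3,3],s['qpos'])
A=push3(0);A[2,3]+=8; rows(A,3)
B=push3(.25); rows(B,3,T=A)
C=push3(.6);rows(C,4,T=B)
E=push3(.9);rows(E,4,T=C)
F=push3(1.15);rows(F,4,T=E)
E
```

```text
clock: 4.0
eef_pos: [500.2, -179.4, 193.8]
tool_rot: [1.567, 0.783, 1.048]
force: [0.2, -1.1, -0.0]
width: 0.3
[ 500.156 -179.438  193.775] [ 1.184  0.785 -0.692  1.926 -0.49   0.718  0.509]
N 3 dist 45.8 ang 0.018 row: [ 10.508 -11.095   0.044] [-0.003  0.005 -0.001]
N 3 dist 29.3 ang 0.000 row: [ 6.457 -7.261 -1.123] [ 0. -0. -0.]
N 4 dist 29.9 ang 0.000 row: [ 6.046 -3.953 -1.957] [-0. -0. -0.]
N 4 dist 25.7 ang 0.000 row: [ 5.834 -1.496 -2.236] [ 0. -0. -0.]
N 4 dist 21.4 ang 0.000 row: [ 4.925  0.2   -2.107] [-0. -0. -0.]
```

```bash
python3 -m handwheel '-1 10.5 -11.1 0 -.003 .005 -.001;-1 10.5 -11.1 0 -.003 .005 -.001;-1 10.5 -11.1 0 -.003 .005 -.001'
python3 - <<'E'
from h import *
cv2.imwrite("pics/s2.png",cv2.resize(get_image("scene")[130:380,230:450],None,fx=2.4,fy=2.4))
cv2.imwrite("pics/w2.png",get_image("wrist"))
T,s=cur();print(s['force'],s['qpos']);rows(push3(.25),3);rows(push3(0),3)
E
```

```text
clock: 4.3
eef_pos: [502.1, -181.8, 148.3]
tool_rot: [1.561, 0.79, 1.066]
force: [-2.2, -1.2, 3.9]
width: 0.1
[ 0.623 -1.375  2.559] [ 1.163  0.868 -0.671  1.925 -0.462  0.659  0.551]
N 3 dist 28.9 ang 0.006 row: [ 6.281 -7.078 -1.87 ] [0.002 0.    0.001]
N 3 dist 7.6 ang 0.006 row: [ 1.698 -1.716 -0.729] [0.002 0.    0.001]
```

View pics/s2.png

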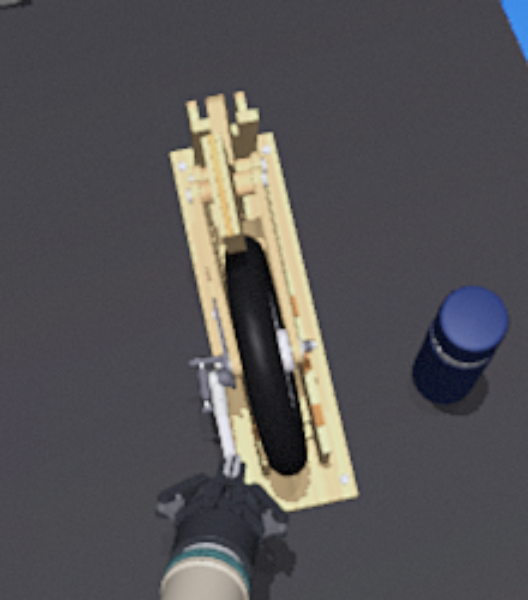

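View pics/w2.png

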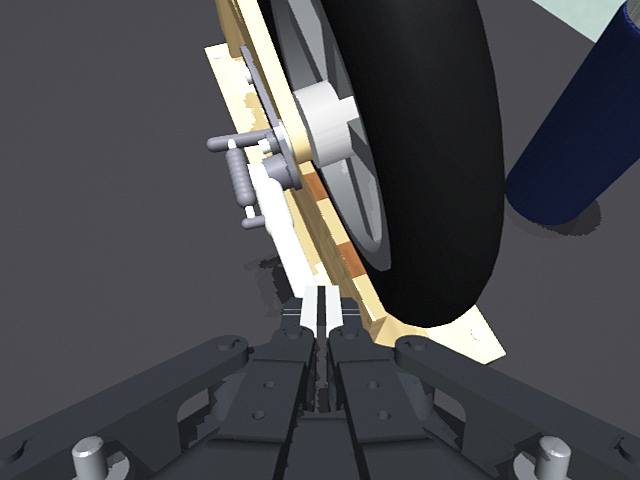

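Tips at (320,290) rest on the leg, which passes at ~(300,280). The knuckles are clear of the tyre, so I'll push along the arc.

```bash
python3 -m handwheel '-1 6.5 -7.2 -2.5 .002 0 .001;-1 6.5 -7.2 -2.5 .002 0 .001;-1 6.5 -7.2 -2.5 0 0 0;-1 6 -4 -2 0 0 0;-1 6 -4 -2 0 0 0'
python3 - <<'E'
from h import *
cv2.imwrite("pics/w3.png",get_image("wrist"))
T,s=cur();print(s['force'],s['qpos'])
C=rows(push3(.6),2);E=rows(push3(.9),4,T=C)
E
```

```text
clock: 4.9
eef_pos: [495.3, -175.8, 102.2]
tool_rot: [1.562, 0.787, 1.063]
force: [0.6, -0.9, 1.1]
width: 0.1
[ 0.36  -0.938 -0.114] [ 1.167  0.95  -0.671  1.96  -0.456  0.563  0.602]
N 2 dist 11.5 ang 0.004 row: [ 4.452 -3.095 -1.956] [0.002 0.001 0.001]
N 4 dist 25.7 ang 0.000 row: [ 5.834 -1.496 -2.236] [ 0. -0. -0.]
```

View pics/w3.png

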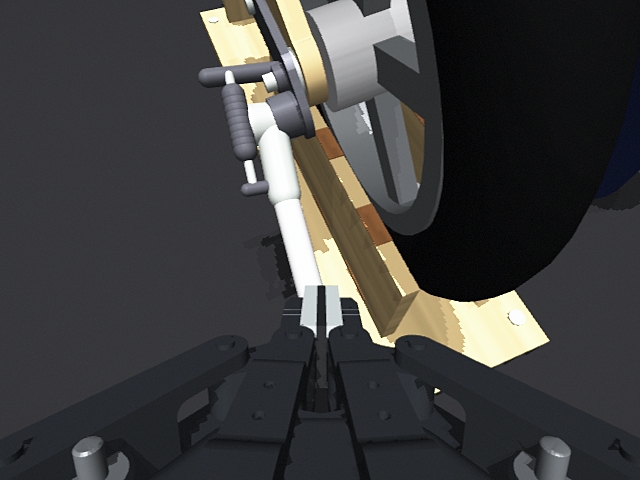

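```bash
python3 - <<'E'
from h import *
cv2.imwrite("pics/s3.png",cv2.resize(get_image("scene")[250:350,280:380],None,fx=6,fy=6,interpolation=cv2.INTER_CUBIC))
cv2.imwrite("pics/t3.png",cv2.resize(get_image("top")[230:310,320:440],None,fx=6,fy=6,interpolation=cv2.INTER_CUBIC))
E
```

```text
(no output)
```

View pics/s3.png

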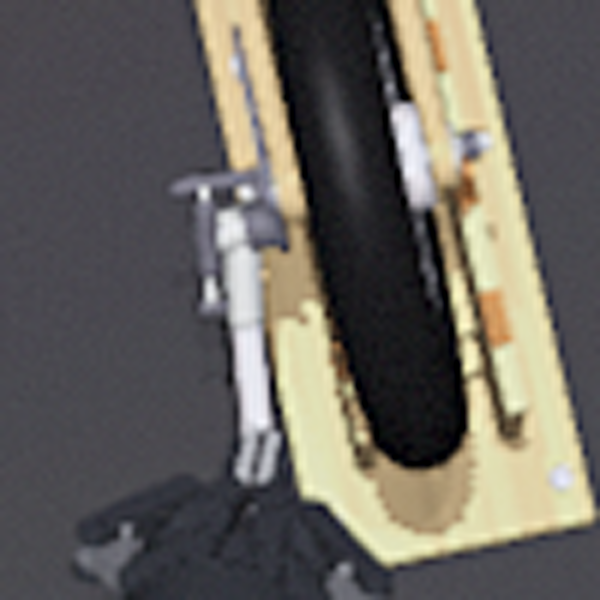

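View pics/t3.png

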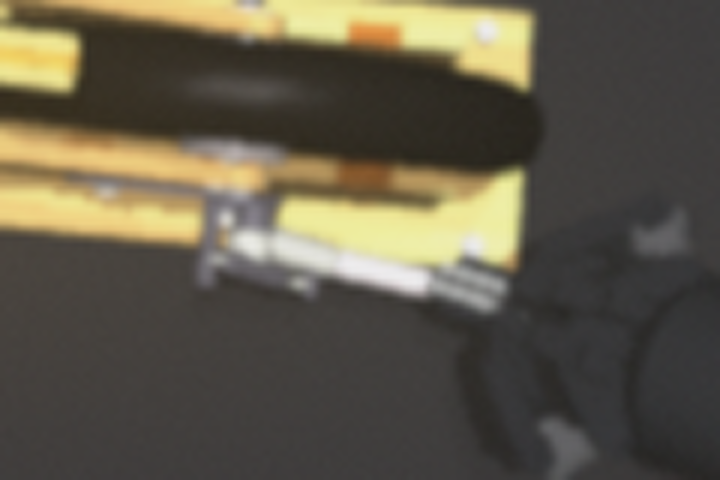

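The leg follows the tips: its plan direction has turned outward, and the tips sit on it at scene zoom (255,455). I'll continue.

```bash
python3 -m handwheel '-1 4.5 -3.1 -2 .002 .001 .001;-1 4.5 -3.1 -2 .002 .001 .001;-1 6 -1.8 -2.2 0 0 0;-1 6 -1.5 -2.2 0 0 0;-1 6 -1.5 -2.2 0 0 0;-1 6 -1.5 -2.2 0 0 0'
python3 - <<'E'
from h import *
cv2.imwrite("pics/w4.png",get_image("wrist"))
cv2.imwrite("pics/s4.png",cv2.resize(get_image("scene")[250:350,280:380],None,fx=6,fy=6,interpolation=cv2.INTER_CUBIC))
T,s=cur();print(s['force'],s['qpos'])
C=rows(push3(.95),2);E=rows(push3(1.15),4,T=C)
E
```

```text
clock: 5.65
eef_pos: [490.6, -154.8, 68.5]
tool_rot: [1.569, 0.785, 1.067]
force: [0.0, -0.1, -0.1]
width: -0.5
[ 0.376  0.618 -0.466] [ 1.156  1.014 -0.683  2.004 -0.463  0.466  0.634]
N 2 dist 1.7 ang 0.002 row: [ 0.756 -0.322 -0.207] [ 0.    -0.001 -0.001]
N 4 dist 17.2 ang 0.000 row: [ 3.933  0.266 -1.698] [ 0. -0. -0.]
```

View pics/w4.png

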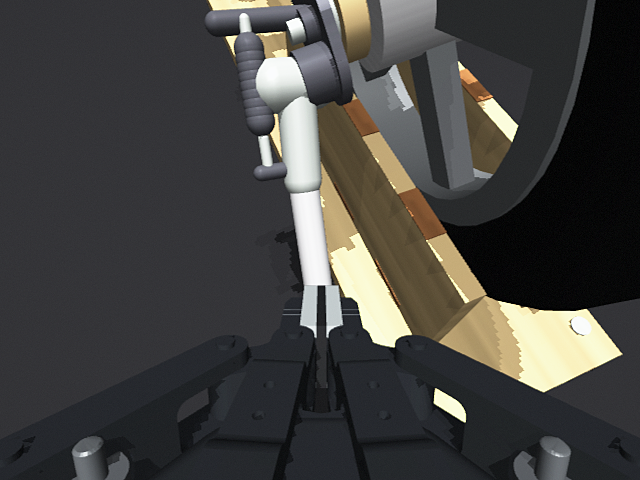

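View pics/s4.png

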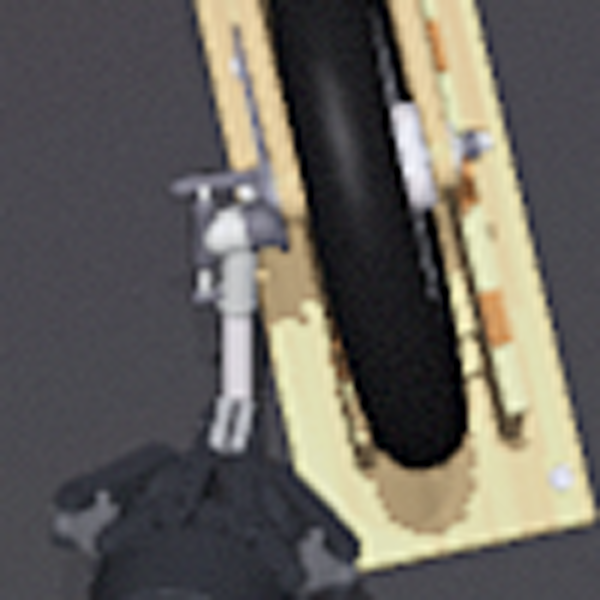

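Tracking well, at q≈0.9. Now past the centre.

```bash
python3 -m handwheel '-1 5 0 -1.7 0 0 0;-1 5 .3 -1.8 0 0 0;-1 5 .3 -1.8 0 0 0;-1 5 .3 -1.8 0 0 0;-1 5 .5 -1.8 0 0 0;-1 0 0 0 0 0 0'
python3 - <<'E'
from h import *
cv2.imwrite("pics/w5.png",get_image("wrist"))
cv2.imwrite("pics/s5.png",cv2.resize(get_image("scene")[250:350,280:380],None,fx=6,fy=6,interpolation=cv2.INTER_CUBIC))
T,s=cur();print(s['force'],s['qpos'])
E
```

```text
clock: 6.35
eef_pos: [491.3, -130.9, 50.5]
tool_rot: [1.572, 0.783, 1.071]
force: [0.2, -0.8, -0.5]
width: 0.0
[ 0.743 -0.015  0.453] [ 1.138  1.053 -0.704  2.039 -0.477  0.384  0.648]
```

View pics/w5.png

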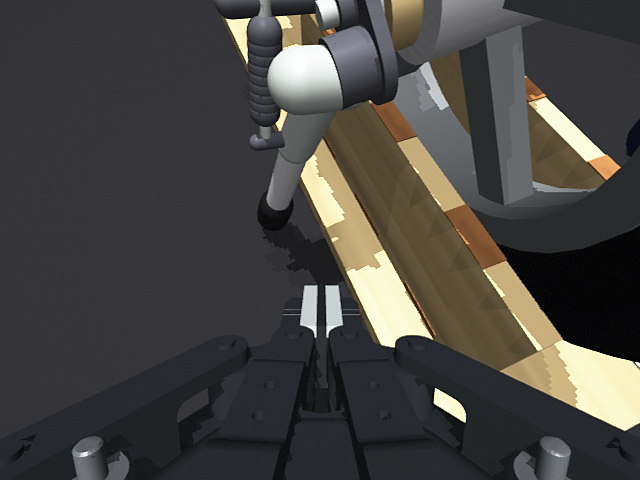

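View pics/s5.png

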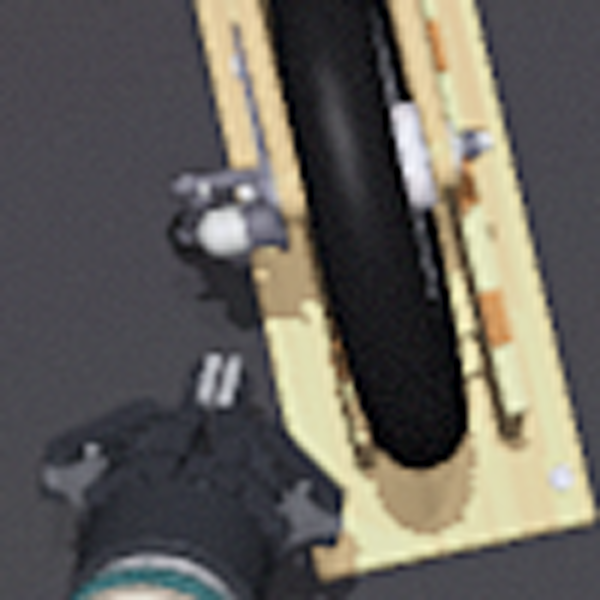

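The leg snapped down: the foot is at wrist (273,215), hanging below the pivot. I'll check it against the prediction for q=1.97 and retreat.

```bash
python3 - <<'E'
from h import *
for q in (1.8,1.97): print(q,proj("wrist",leg(q,107)),proj("scene",leg(q,107)),leg(q,107))
E
python3 -m handwheel '1 -35 0 0 0 0 0;1 -40 0 0 0 0 0;1 -40 0 0 0 0 0;1 -40 0 0 0 0 0'
python3 - <<'E'
from h import *
print(cur()[0][:3,3])
def tab(roll,up=0,s=-1,gz=290,gx=120,dy=0):
    M=DR@R.from_euler('x',-roll).as_matrix(); f=-M[:,2]; z=s*M[:,1]
    T=np.eye(4);T[:3,:3]=np.column_stack([f,np.cross(z,f),z]); T[:3,3]=dock(fr([gx,dy,gz+up],roll))+11*f; return T
import sys
A=tab(.12,100); print(A[:3,3]); rows(A)
from fit2 import *
p=fitp(); q0=cur()[1]['qpos']
print(ik(A,p,q0),ik(tab(0),p,q0))
E
```

```text
1.8 [275.498 246.27 ] [310.993 296.427] [495.112 -75.392  13.359]
1.97 [265.614 217.047] [309.801 289.584] [497.781 -57.691  16.458]
clock: 6.85
eef_pos: [437.0, -226.2, 161.6]
tool_rot: [1.58, 0.779, 1.084]
force: [0.9, 0.4, -0.4]
width: 58.0
[ 437.001 -226.225  161.565]
[553.871  40.931 388.274]
N 9 dist 369.4 ang 0.861 row: [-8.717 41.147  4.676] [-0.045  0.003 -0.084]
[334.762 551.795  15.924 367.476 339.439 -15.441  -6.643 -10.802] 5.125138321735847
(array([ 0.303,  0.341, -0.61 ,  1.663,  0.268,  1.097, -0.499]), np.float64(0.0008637178414697021)) (array([ 0.162,  0.532, -0.416,  1.595,  0.237,  1.064, -0.438]), np.float64(0.0007781295040401474))
```

```bash
cat >> h.py <<'E'
def tab(roll,up=0,s=-1,gz=290,gx=120,dy=0):
    M=DR@R.from_euler('x',-roll).as_matrix(); f=-M[:,2]; z=s*M[:,1]
    T=np.eye(4);T[:3,:3]=np.column_stack([f,np.cross(z,f),z]); T[:3,3]=dock(fr([gx,dy,gz+up],roll))+11*f; return T
E
python3 - <<'E'
from h import *
A=cur()[0]; A[:3,3]=[450,-180,330]; rows(A,4)
B=tab(.12,110); rows(B,7,T=A)
E
```

```text
N 4 dist 175.1 ang 0.000 row: [-21.219  38.193  -2.884] [0. 0. 0.]
N 7 dist 253.1 ang 0.861 row: [ 7.058 36.375  3.854] [-0.058  0.004 -0.109]
```

```bash
python3 -m handwheel '1 -21 38 -3 0 0 0;1 -21 38 -3 0 0 0;1 -21 38 -3 0 0 0;1 -21 38 -3 0 0 0'
python3 - <<'E'
from h import *
B=tab(.12,110); rows(B,8)
E
```

```text
clock: 7.25
eef_pos: [448.0, -187.1, 332.4]
tool_rot: [1.581, 0.785, 1.069]
force: [0.2, -1.2, -0.3]
width: 85.6
N 8 dist 259.5 ang 0.862 row: [ 6.528 32.631  3.121] [-0.052  0.004 -0.094]
```

```bash
python3 -m handwheel '1 6.5 32.6 3 -.052 .004 -.094;1 6.5 32.6 3 -.052 .004 -.094;1 6.5 32.6 3 -.052 .004 -.094;1 6.5 32.6 3 -.052 .004 -.094;1 6.5 32.6 3 -.052 .004 -.094;1 6.5 32.6 3 -.052 .004 -.094;1 6.5 32.6 3 -.052 .004 -.094;1 6.5 32.6 3 -.052 .004 -.094;1 0 0 0 0 0 0'
python3 - <<'E'
from h import *
log();B=tab(.12,110); rows(B,1); rows(tab(.12),3,T=B)
cv2.imwrite("pics/w6.png",get_image("wrist"));P=camera_params("wrist")
T,s=cur();print(T[:3,3],s['qpos'])
for x in (70,170):
  for y in (-9,9): print(proj("wrist",dock(fr([x,y,314])),P))
cv2.imwrite("pics/s6.png",cv2.resize(get_image("scene")[130:380,230:450],None,fx=2.4,fy=2.4))
E
```

```text
clock: 8.15
eef_pos: [558.5, 51.3, 408.3]
tool_rot: [-0.234, 1.421, -0.347]
force: [-0.8, 0.2, 0.1]
width: 85.4
N 1 dist 15.5 ang 0.043 row: [  9.709 -10.463  -6.085] [0.007 0.026 0.034]
N 3 dist 110.0 ang 0.000 row: [36.667  0.     0.   ] [ 0. -0. -0.]
[558.471  46.251 408.232] [ 0.279  0.328 -0.639  1.62   0.316  1.156 -0.557]
[321.17  330.538]
[293.135 330.873]
[321.399 173.751]
[289.455 173.814]
```

View pics/w6.png

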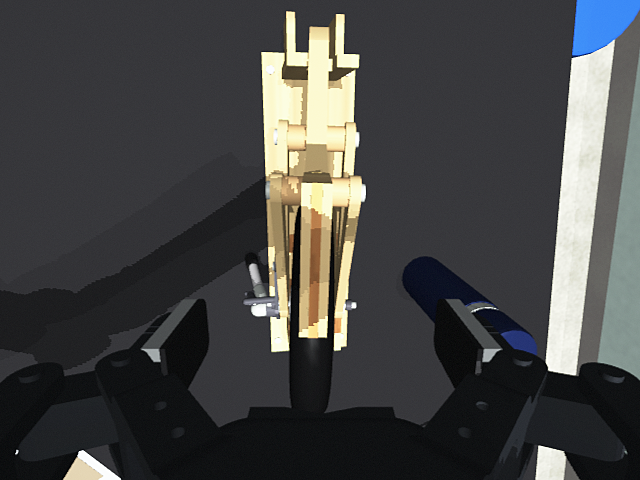

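View pics/s6.png

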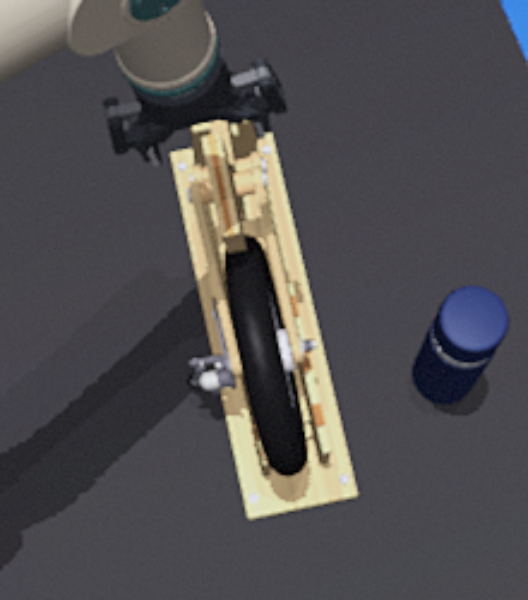

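```bash
python3 - <<'E'
from h import *
im=cv2.imread("pics/w6.png")
print(im[200,285:345:2].tolist()); print(im[320,285:345:2].tolist())
P=camera_params("wrist")
for uv in ((300,337),(331,337),(300,185),(331,185),(316,260)): print(onz("wrist",uv,324,P))
print(dock(fr([120,0,314])),dock(fr([120,0,314],.1)))
for r in (.09,.1,.11): print([proj("wrist",dock(fr([x,y,314],r)),P).round(0) for x in (70,170) for y in (-9,9)], [proj("scene",dock(fr([x,0,314],r))).round(1) for x in (70,170)],[proj("top",dock(fr([x,0,314],r))).round(1) for x in (70,170)])
E
```

```text
[[86, 126, 159], [88, 128, 160], [87, 129, 159], [87, 128, 160], [86, 126, 158], [87, 127, 160], [86, 127, 160], [82, 123, 157], [181, 247, 248], [222, 252, 253], [220, 252, 252], [219, 252, 252], [219, 253, 254], [151, 229, 243], [171, 245, 252], [168, 244, 252], [172, 245, 252], [172, 246, 252], [174, 247, 252], [225, 252, 252], [220, 251, 252], [222, 252, 252], [220, 252, 252], [225, 253, 252], [176, 235, 252], [182, 237, 252], [183, 237, 252], [179, 237, 251], [180, 237, 252], [180, 237, 251]]
[[226, 255, 255], [29, 47, 59], [83, 97, 114], [4, 2, 3], [18, 18, 17], [17, 16, 16], [12, 11, 8], [108, 154, 178], [132, 187, 214], [133, 187, 214], [133, 186, 213], [139, 193, 216], [63, 111, 169], [66, 111, 168], [65, 108, 164], [62, 105, 160], [65, 109, 162], [192, 250, 251], [218, 254, 254], [217, 253, 253], [219, 254, 255], [168, 242, 251], [10, 10, 8], [17, 16, 15], [9, 4, 0], [94, 156, 228], [104, 172, 237], [108, 178, 241], [190, 249, 250], [218, 252, 252]]
[550.018 -17.413 324.   ]
[569.849 -21.684 324.   ]
[563.734  79.32  324.   ]
[581.337  76.719 324.   ]
[566.961  32.943 324.   ]
[561.597  40.009 323.742] [567.795  39.269 324.431]
[array([336., 324.]), array([308., 325.]), array([337., 165.]), array([305., 166.])] [array([328.3, 227.1]), array([318.9, 185.8])] [array([332.1, 236.3]), array([283.5, 231.8])]
[array([331., 324.]), array([303., 325.]), array([331., 165.]), array([299., 166.])] [array([326.9, 227.4]), array([317.5, 186.1])] [array([332. , 237.8]), array([283.4, 233.4])]
[array([326., 324.]), array([298., 325.]), array([326., 165.]), array([294., 166.])] [array([325.5, 227.8]), array([316.2, 186.4])] [array([331.9, 239.3]), array([283.2, 234.9])]
```

Predicted and observed tab agree best at a lean of about 0.10 (tab at wrist columns 300–331, rows 182–338). Aligning to that.

```bash
python3 - <<'E'
from h import *
print(cur()[0][:3,3]);rows(tab(.10,80,gx=117),2)
E
```

```text
[558.441  41.801 407.836]
N 2 dist 39.2 ang 0.059 row: [19.541 -1.628 -0.031] [-0.003  0.022  0.02 ]
```

```bash
python3 -m handwheel '1 19.5 -1.6 0 -.003 .022 .02;1 19.5 -1.6 0 -.003 .022 .02;1 0 0 0 0 0 0;1 0 0 0 0 0 0'
python3 - <<'E'
from h import *
rows(tab(.10,80,gx=117),1)
P=camera_params("wrist");im=get_image("wrist");T,s=cur();cv2.imwrite("pics/w7.png",im)
print(T[:3,3],s['qd'])
for r in (.09,.1,.11): print(r,[proj("wrist",dock(fr([x,y,314],r)),P).round(0) for x in (70,170) for y in (-9,9)])
E
```

```text
clock: 8.65
eef_pos: [562.2, 28.1, 364.7]
tool_rot: [0.02, 1.477, -0.112]
force: [0.6, 0.4, -0.0]
width: 85.2
N 1 dist 9.8 ang 0.014 row: [-4.5    8.728  0.09 ] [-0.013 -0.007 -0.001]
[562.032  27.467 364.483] [-0.015 -0.013 -0.004 -0.01   0.005  0.006 -0.003]
0.09 [array([346., 348.]), array([311., 349.]), array([346., 149.]), array([306., 149.])]
0.1 [array([339., 349.]), array([305., 349.]), array([339., 149.]), array([299., 149.])]
0.11 [array([333., 349.]), array([298., 349.]), array([332., 149.]), array([292., 150.])]
```

View pics/w7.png

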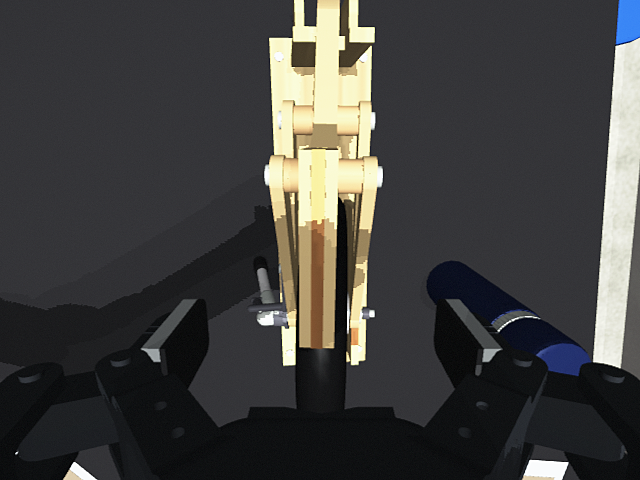

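The tab (columns 299–338, rows 149–348) matches a lean of 0.10 exactly. Descending.

```bash
python3 - <<'E'
from h import *
rows(tab(.10,0,gx=120,gz=292),3)
E
```

```text
N 3 dist 74.3 ang 0.015 row: [24.426  4.143  0.181] [-0.004 -0.002  0.   ]
```

```bash
python3 -m handwheel '1 24 4 .2 -.004 -.002 0;1 24 4 .2 -.004 -.002 0;1 22 4 0 -.004 -.002 0;1 0 0 0 0 0 0;1 0 0 0 0 0 0'
python3 - <<'E'
from h import *
T=cur()[0];print(T[:3,3],cur()[1]['force']);rows(tab(.10,0,gx=120,gz=292),1)
cv2.imwrite("pics/w8.png",get_image("wrist"))
E
```

```text
clock: 9.2
eef_pos: [572.7, 35.3, 295.9]
tool_rot: [0.007, 1.466, -0.12]
force: [-0.1, -0.2, 0.5]
width: 85.0
[572.722  35.258 295.933] [-0.092 -0.2    0.473]
N 1 dist 5.9 ang 0.010 row: [ 4.096  3.379 -2.544] [-0.008  0.005  0.   ]
```

View pics/w8.png

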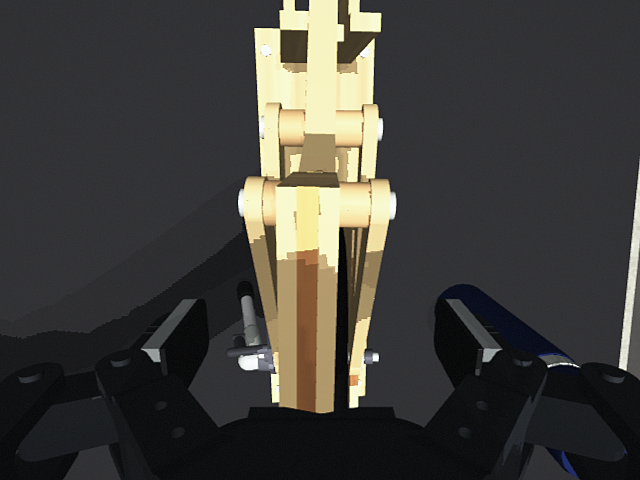

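```bash
python3 -m handwheel '1 4 3.4 -3.5 -.008 .005 0;1 0 0 0 0 0 0;1 0 0 0 0 0 0;-1 0 0 0 0 0 0;-1 0 0 0 0 0 0;-1 0 0 0 0 0 0;-1 0 0 0 0 0 0'
python3 - <<'E'
from h import *
T,s=cur();print(T[:3,3],s['force'],s['width']);rows(tab(.10,0,gx=120,gz=292),1)
E
```

```text
clock: 9.95
eef_pos: [571.5, 39.1, 295.5]
tool_rot: [0.005, 1.465, -0.115]
force: [0.8, 0.5, 0.6]
width: 28.0
[571.547  39.051 295.533] [0.807 0.522 0.566] 28.004911940473285
N 1 dist 4.0 ang 0.006 row: [ 3.867 -0.23  -0.871] [-0.001  0.006 -0.   ]
```

```bash
python3 -m handwheel '-1 0 0 0 0 0 0;-1 0 0 0 0 0 0;-1 0 0 0 0 0 0;-1 0 0 0 0 0 0;-1 0 0 0 0 0 0'
python3 - <<'E'
from h import *
T,s=cur();print(T,s['force'],s['torque'],s['width']);cv2.imwrite("pics/w9.png",get_image("wrist"))
cv2.imwrite("pics/s9.png",cv2.resize(get_image("scene")[130:380,230:450],None,fx=2.4,fy=2.4))
print('lean of tool',np.arcsin(T[:3,0]@-DR[:,1]),np.arcsin(T[:3,0]@DR[:,0]))
E
```

```text
clock: 10.45
eef_pos: [572.1, 39.0, 295.8]
tool_rot: [0.017, 1.464, -0.107]
force: [0.7, 0.4, 0.7]
width: 17.7
[[  0.106   0.123   0.987 572.138]
 [ -0.011   0.992  -0.123  38.964]
 [ -0.994   0.002   0.107 295.787]
 [  0.      0.      0.      1.   ]] [0.671 0.425 0.711] [ 0.025  0.046 -0.301] 17.738664665238517
lean of tool 0.10704392676528905 0.0012682229260656628
```

View pics/w9.png

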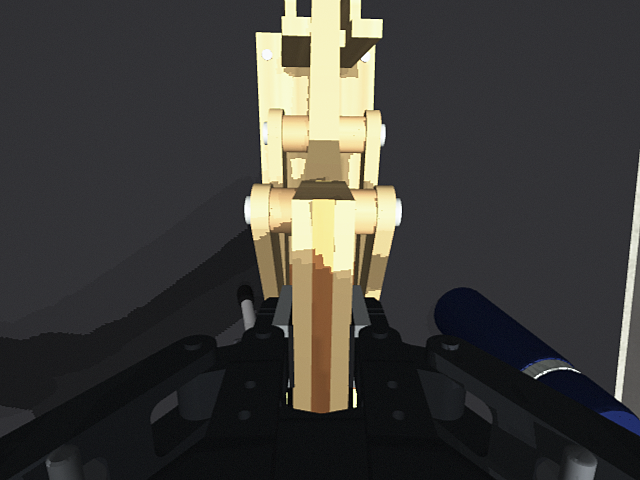

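View pics/s9.png

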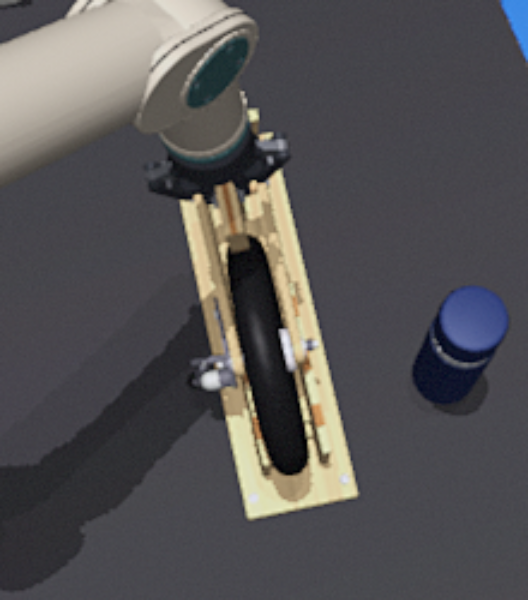

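Gripped: width 17.7 mm, pads flush, tool lean 0.107. I'll rotate it up about the tyre's contact point, in two halves.

```bash
python3 -m handwheel '-1 0 0 3 0 .0107 0;-1 0 0 3 0 .0107 0;-1 0 0 3 0 .0107 0;-1 0 0 3 0 .0107 0;-1 0 0 3 0 .0107 0;-1 0 0 0 0 0 0'
cat >> h.py <<'E'
def stat():
    T,s=cur(); d=DR.T@(T[:3,3]-O)
    L=283.8; print('lean',np.arcsin(T[:3,0]@-DR[:,1]),'pitch',np.arcsin(T[:3,0]@DR[:,0]),'dockTCP',d,'pivot',d+L*(DR.T@T[:3,0]),'F',s['force'],'M',s['torque'],'w',s['width'],'t',s['clock'])
    return T,s
E
python3 -c "
from h import *
stat()"
```

```text
clock: 11.15
eef_pos: [587.1, 37.1, 297.0]
tool_rot: [-0.003, 1.525, -0.121]
force: [-2.0, -1.4, 3.6]
width: 17.7
lean 0.04570128458987646 pitch -0.00010888704325014728 dockTCP [120.126  11.967 296.951] pivot [120.095  -0.999  13.447] F [-2.028 -1.371  3.57 ] M [-0.08   0.481  0.076] w 17.67545246444622 t 11.15
```

```bash
python3 -m handwheel '-1 0 0 2.6 0 .009 0;-1 0 0 2.6 0 .009 0;-1 0 0 2.6 0 .009 0;-1 0 0 2.6 0 .009 0;-1 0 0 2.6 0 .0095 0;-1 0 0 0 0 0 0;-1 0 0 0 0 0 0'
python3 - <<'E'
from h import *
stat()
cv2.imwrite("pics/w10.png",get_image("wrist"))
cv2.imwrite("pics/s10.png",cv2.resize(get_image("scene")[130:380,230:450],None,fx=2.4,fy=2.4))
cv2.imwrite("pics/t10.png",cv2.resize(get_image("top")[205:290,225:420],None,fx=4,fy=4,interpolation=cv2.INTER_CUBIC))
E
```

```text
clock: 11.85
eef_pos: [600.4, 35.7, 297.2]
tool_rot: [-3.058, 1.565, 3.108]
force: [-2.5, -0.8, 2.5]
width: 17.3
lean -0.005819315859839648 pitch -0.0004980270172975081 dockTCP [120.301  -1.464 297.246] pivot [120.16    0.188  13.451] F [-2.518 -0.802  2.495] M [0.047 0.685 0.302] w 17.293118447859268 t 11.85
```

View pics/w10.png

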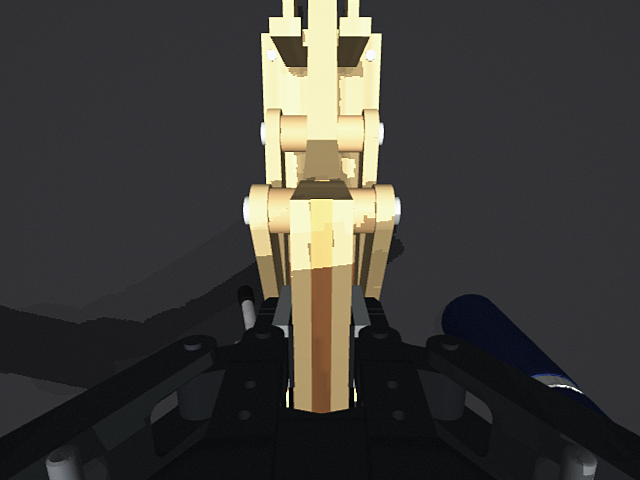

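View pics/s10.png

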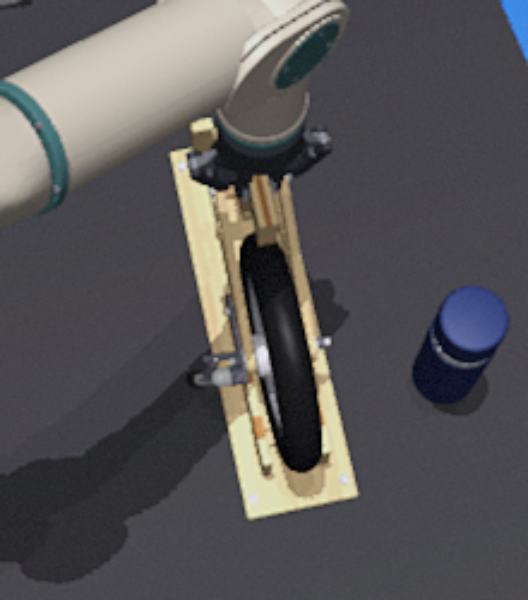

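View pics/t10.png

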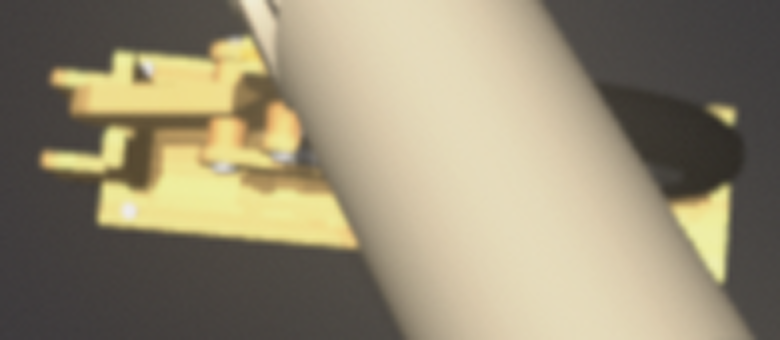

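```bash
python3 -m handwheel '-1 0 0 -1 0 -.005 0;-1 0 0 -.4 0 -.001 0;-1 0 0 0 0 0 0;-1 0 0 0 0 0 0'
python3 - <<'E'
from h import *
stat()
im=get_image("scene")
for n,p in (('pivot',[-12,58,114]),('tabrear',[70,0,314])):
    for r in (0,.02,-.02): print(n,r,proj("scene",dock(fr(p,r))))
for r in (0,.02,-.02): print('foot',r,proj("scene",leg(1.97,107,r)),leg(1.97,107,r),proj("scene",dock(fr([-125,0,125],r))),proj("scene",dock(fr([0,0,250],r))))
cv2.imwrite("pics/s11.png",cv2.resize(im[210:335,290:390],None,fx=5,fy=5,interpolation=cv2.INTER_CUBIC)[:600])
E
```

```text
clock: 12.4
eef_pos: [598.5, 35.9, 297.2]
tool_rot: [-0.186, 1.569, -0.304]
force: [-1.3, 0.0, 1.3]
width: 17.5
lean 0.0013989369303954407 pitch -0.00026276291793871824 dockTCP [120.345   0.446 297.245] pivot [120.271   0.048  13.445] F [-1.304  0.015  1.337] M [0.134 0.452 0.133] w 17.4799376941068 t 12.4
pivot 0 [323.351 287.232]
pivot 0.02 [322.447 287.536]
pivot -0.02 [324.265 286.931]
tabrear 0 [340.88  224.348]
tabrear 0.02 [338.072 224.925]
tabrear -0.02 [343.685 223.791]
foot 0 [310.127 288.538] [498.95  -57.83   27.125] [357.025 326.512] [347.041 262.553]
foot 0.02 [310.039 288.719] [498.667 -57.796  25.358] [355.999 326.733] [344.87  263.007]
foot -0.02 [310.229 288.354] [499.267 -57.868  28.886] [358.049 326.295] [349.21  262.111]
```

View pics/s11.png

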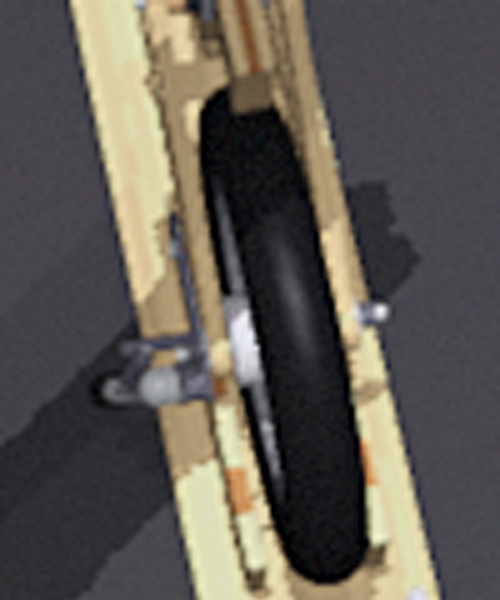

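The scene picture matches roll 0: tab rear edge (340,225) against a predicted (340.9,224.3), pivot ball (322,287) against (323.4,287.2), and foot (312,288) against (310,288.5). One last hold and a look at the nose.

```bash
python3 -m handwheel '-1 0 0 0 0 0 0;-1 0 0 0 0 0 0;-1 0 0 0 0 0 0;-1 0 0 0 0 0 0;-1 0 0 0 0 0 0'
python3 - <<'E'
from h import *
stat()
cv2.imwrite("pics/w12.png",cv2.resize(get_image("wrist")[0:230,200:440],None,fx=2.5,fy=2.5))
E
```

```text
clock: 12.95
eef_pos: [598.6, 35.9, 297.2]
tool_rot: [-0.236, 1.569, -0.354]
force: [-1.7, 0.6, 1.6]
width: 17.3
lean 0.001282883577962245 pitch -0.0003073853639461728 dockTCP [120.308   0.39  297.219] pivot [120.221   0.026  13.419] F [-1.713  0.623  1.641] M [0.077 0.502 0.166] w 17.276790285705104 t 12.95
```

View pics/w12.png

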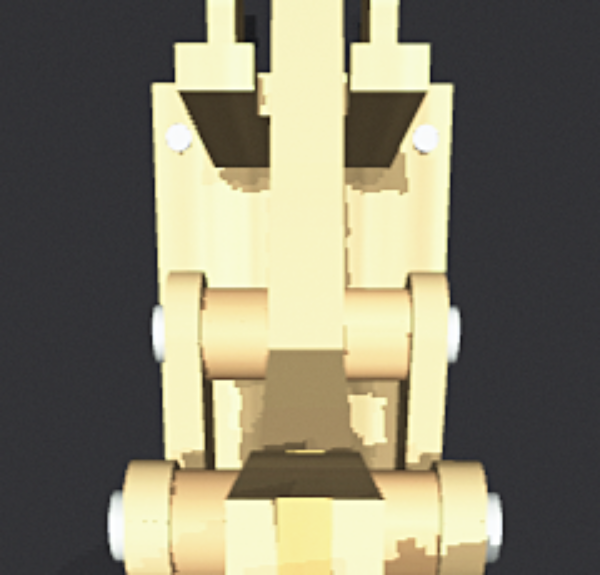

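The nose (columns 270–345) sits between the horns (254–350), centred on the board (153–453). Steady, so I'll hand it in.

```bash
python3 -c "
from cell import ctrl
print(ctrl.finish_job())"
```

```text
the job is handed in; nothing more can be done
None
```

The kickstand is fully down and the bike is upright in the dock, still held by the saddle tab; I handed it in at 13 s of the 45 s allowed. I pushed the stand down near the foot with closed fingers, tilted to stay clear of the tyre, until the spring snapped it over centre.

**Last checks**
- **Stand:** the foot's place in the pictures matches fully down (1.97 rad), both after the snap and once the bike was upright, to about 2–8 pixels.
- **Upright:** the tool's lean is 0.001 rad. The tab and pivot lie within about 1.5 pixels of where an upright bike puts them.
- **Wheel and nose:** the tyre's lowest point works out at the dock's mid-line, at the same height as before the lift, with about 1.6 N pressing down. The nose sits between the horns of its rest.
- **Grip:** 17.3 mm opening on the 18 mm tab. The largest force I read at any check was about 5 N.

**What disagreed or went wrong**
- **Lean:** the bike leaned 0.10 to 0.107 rad at the start, not the stated 0.12. I aligned the grasp to the measured value.
- **Push approach:** the first plan, tilting the gripper outward from the robot, ran into joint limits before any contact. I came in from behind the wheel instead.
- **Bystanders:** I did not touch the mallet, kit box, flask or screwdriver, but I took no final picture to confirm all four.

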